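# Hang the cranked spanner on its peg

### The job

Put the cranked flat spanner away: first press its raised red jaw end down onto the bench so that the steel end with the round eye tips up and stays up, then take it and hang it by its eye on the peg of the tool stand. Leave it hanging freely and at rest, and leave the heat sink, the loupe and the USB stick where they are.

Things in the scene. Friction and masses are not known exactly. Their poses are not given: they have to be found in the camera images.
- spanner_bend (a point): Middle of the bend, half-way through the 5 mm sheet, of a loose 120 g flat spanner, cranked 40 deg into a wide V. x: from bend to eye; y: across its width; z: out of the eye leg's upper face. The jaw leg runs from the bend along (-cos40, 0, sin40). Rests stably either way: eye leg flat (start) with jaw leg rising to the robot, or jaw leg flat with eye leg rising 40 deg away from the robot.
- spanner_eye (a point): Centre of the spanner's round eye (22 mm hole in a 36 mm ring), half-way through its 5 mm thickness, 85 mm from the bend; axes as spanner_bend, so z is the axis of the hole. From the bend up to 67 mm along it the eye leg is a plain steel bar, 26 mm wide and 5 mm thick, good to grip by its edges.
- spanner_jaw (a point): Point on the spanner's red jaw leg, 66 mm from the bend, half-way through its 5 mm thickness; axes as spanner_bend. The leg is 26 mm wide up to 59 mm from the bend, then a 36 mm wide head, solid up to 77 mm, then two steel prongs 14 mm apart up to 97 mm. At the start it rises at 40 deg; it takes only a few newtons to press it flat.
- peg: Fixed round steel peg, 9 mm in diameter, with a yellow 12 mm ball centred 38 mm from its root, on the front of a tool stand's column. Origin: on the peg's axis at its root, 208 mm above the bench. z: along the peg to its free end, towards the robot and 15 deg upward; x: square to it, up and leaning 15 deg away from the robot; y: sideways, level.
- stand: Green tool stand screwed to the bench, carrying the peg. Origin: on the bench under the column's axis; z up, -x is the side the peg points to. Upright round column 16 mm in diameter, 236 mm high with its 18 mm cap (28 mm above the peg's root); a thin 21 mm collar at the peg. Base plate 90 x 80 x 8 mm, reaching 40 mm to the front.
- heat_sink_mid (a point): Centre of a loose finned grey heat sink, 32 x 32 x 20 mm, a bystander; 10 mm above the bench.
- loupe_mid (a point): Centre of a loose black loupe, 34 mm in diameter and 25 mm high, a bystander; 12.5 mm above the bench.
- usb_stick_mid (a point): Centre of a loose black USB stick, 17 x 52 x 8 mm (long axis its y), a bystander; 4 mm above the bench.

How it is judged:
By the outcome, as a careful person would: the job done as asked, in the order asked, and still so for the second after the job is handed in, with the robot touching nothing.
It also fails if it takes over 58 s, if anything falls off the work surface, if the arm or the gripper's body presses on something with over 40 N, if the wrist force passes 120 N, or if a joint passes its speed limit or range.

### The arm

A 6-joint arm with a two-finger parallel gripper is mounted at the origin on a cart in front of the work surface, level with it; the furniture and walls round the work are solid. World frame = base frame: x ahead of the robot, y to its left, z up, the work surface at z = 0. Lengths are in m, angles in rad, forces in N, time in s.
With the tool pointing down it reaches from about 0.35 to 0.775 m from the base axis. Payload 7.3 kg.
Tool frame: the origin (TCP) lies at the very end of the fingers, on their centre line; the grasp point (between the pads) lies 19 mm behind it (manip.grip_depth is the distance from the TCP to the grasp point, in m); z points along the fingers, x is the direction in which the jaws open and shut, and the axes are right-handed (so a half turn about z gives the same grasp; the last joint's range is limited). The gripper opens to 92 mm and grips with 3 to 60 N. Pads are 19 mm wide; open, the fingers measure 130 mm over their backs; the gripper's body (75 mm by 190 mm) begins 47 mm behind the grasp point.
Start: joints at [1.147, 0.342, 1.524, -0, 1.275, -0.146], TCP at [0.144, 0.505, 0.227] pointing down, gripper open.
Joint ranges: [-2.53, 2.53], [-0.77, 2.02], [0.04, 2.7], [-1, 4.14], [0.28, 2.66], [-3.11, 3.11]. Speed limits (rad/s): [2.57, 2.57, 3.14, 3.14, 3.14, 3.14].

### API

Orientations are given as a 3x3 rotation matrix whose columns are the frame's x, y, z axes.
In Python, from station import manip gives the robot as it stands. Calls block until the motion is done:
- manip.goto(position, orientation): joint-space move of the TCP to a pose.
- manip.move_l(position, orientation=None, velocity=0.15): straight line of the TCP; orientation=None keeps the orientation; velocity is the mean speed in m/s.
- manip.move_j(angles): joint-space move.
- manip.gripper_to(opening): finger opening in m; the grip force is fixed at half the most; returns when the fingers have stopped.
- manip.hold(seconds).
- manip.inverse_kinematics(position, orientation): joint angles nearest the present ones, or None.
- manip.camera(name): name is "scene" or "top" or "wrist"; returns a dict with "color" (480x640x3 uint8, red, green, blue), "K" (3x3 intrinsics, pixels), "distortion" ([k1, k2, p1, p2, k3] as OpenCV has them; the pictures are not rectified), "rvec" (rotation vector, rad) and "tvec" (3), from world to camera coordinates, as OpenCV has them. Camera axes: x right, y down, z forward; pixel columns grow to the right and rows downward; lengths in m; the calibration is good to about 2 mm. A picture is of the moment at which its call begins. There is no depth.
A pose or a line that the arm cannot do raises manip.Unreachable and nothing moves.
- manip.job_done(): hands the job in, once; it reports no verdict.
Trained networks look in a picture, given as the dict that the camera call returned (one of the last four; its "shot" number tells which), for a name from the list of things; names that differ only in an ending like _2 or _b are one class to them, and where a whole thing is asked for, a point or a joint stands for the part that bears it (a point fixed in the world has none). Each returns a list of dicts, best first, with "score" (0 to 1); they miss things now and then, are a little off and sometimes report something else, mostly with a low value. They report only what shows in the picture. A call takes as long as a camera call.
- manip.search_frame(target, picture): "pixel" ([column, row] in pixels, amid what is visible of it).
Readings, each from a call of its own:
- manip.get_time(): time.
- manip.get_qpos(): joint angles.
- manip.get_joint_velocities(): joint speeds.
- manip.get_joint_efforts(): joint torques, N m.
- manip.get_tcp_pos(): TCP position.
- manip.get_orientation(): TCP orientation.
- manip.get_ft_force(): force on the tool from outside, world axes, zero at the start.
- manip.get_ft_torque(): the same for the moment, N m.
- manip.get_opening(): finger opening in m.
Only numpy, scipy, OpenCV 4.12 (cv2) and the standard library are available. Lean on these libraries where they do the work, as an engineer would, in place of code of your own. Each camera call takes 0.05 s, during which the arm holds its last target.

## Working session

There is one attempt and no reset: what is moved stays moved. The work goes in short steps, each a Python script; the robot and the scene stay as the last script left them, time stands still between calls to the robot, and variables do not carry over. Pictures are saved under pics/ and viewed, and the job is handed in when it is done.

```bash
ls; mkdir -p pics
python3 - <<'E'
from station import manip
import cv2, numpy as np
print(manip.get_time())
for n in ["scene","top"]:
    p=manip.camera(n); cv2.imwrite(f"pics/{n}0.png",p["color"][:,:,::-1])
    print(n,p["K"],p["distortion"],p["rvec"],p["tvec"])
    for t in ["spanner_bend","spanner_eye","spanner_jaw","peg","stand","heat_sink_mid","loupe_mid","usb_stick_mid"]:
        r=manip.search_frame(t,p); print(t,[(np.round(d["pixel"],1).tolist(),round(d["score"],2)) for d in r[:2]])
print(manip.get_time())
E
```

```text
pics
0.0
scene [[591.36844392   0.         310.15650944]
 [  0.         591.36844392 238.03747927]
 [  0.           0.           1.        ]] [-0.12395738  0.          0.          0.          0.        ] [ 2.41679679 -1.1134337   0.28080622] [-0.29786261  0.43177701  1.07173565]
spanner_bend [([370.8, 330.5], 0.91)]
spanner_eye [([370.5, 330.9], 0.56)]
spanner_jaw [([368.4, 330.9], 0.66)]
peg []
stand [([249.7, 170.0], 0.78)]
heat_sink_mid [([256.9, 266.9], 0.78)]
loupe_mid [([337.6, 255.1], 0.69)]
usb_stick_mid [([294.8, 270.5], 0.57)]
top [[557.99016395   0.         304.17485254]
 [  0.         557.99016395 241.65975007]
 [  0.           0.           1.        ]] [0.05470632 0.         0.         0.         0.        ] [ 2.10212972 -2.1623408   0.18473515] [0.07936784 0.52670927 1.27476084]
spanner_bend [([388.9, 264.0], 0.78)]
spanner_eye [([393.1, 261.7], 0.76)]
spanner_jaw [([391.2, 261.2], 0.87)]
peg [([198.0, 208.7], 0.4)]
stand [([206.0, 215.3], 0.91)]
heat_sink_mid [([275.0, 281.3], 0.68)]
loupe_mid [([319.0, 221.2], 0.44)]
usb_stick_mid [([304.6, 259.2], 0.68)]
0.9
```

View pics/scene0.png

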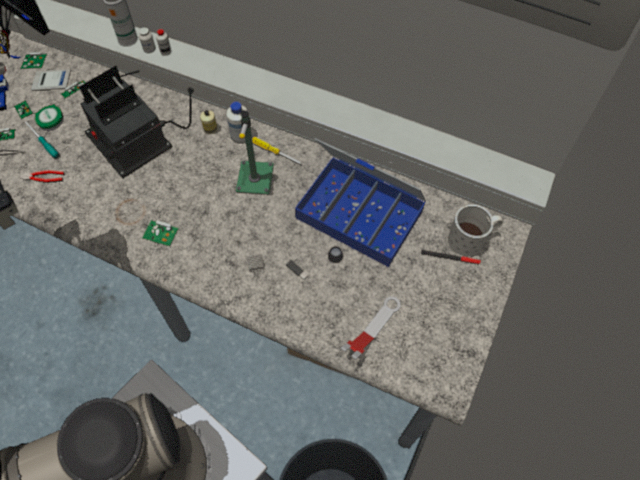

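View pics/top0.png

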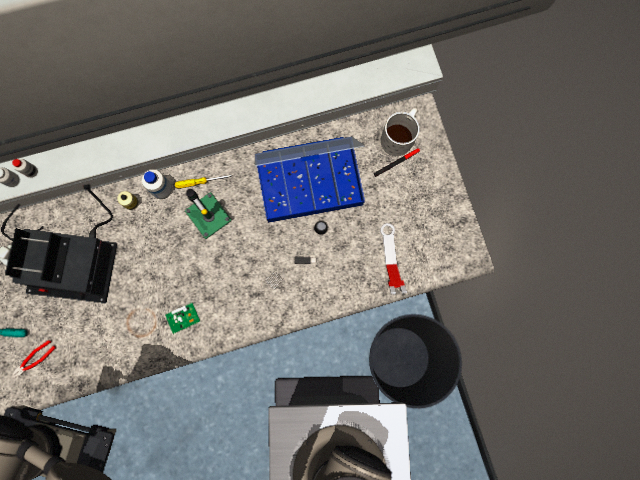

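The scene view shows the spanner with its eye near (392,302), bend about (365,335) and jaws near (356,352); the stand's base is near (254,178) and the peg ball near (243,135). In the top view the eye is near (388,230), the jaws near (396,288), and the stand near (206,215). I'll enlarge these areas to pick exact pixels.

Run:
```python
import cv2,numpy as np
a=cv2.imread("pics/scene0.png");b=cv2.imread("pics/top0.png")
def crop(im,x,y,w,h,s): return cv2.resize(im[y:y+h,x:x+w],None,fx=s,fy=s,interpolation=cv2.INTER_CUBIC)
A=crop(a,335,290,75,75,4);A2=crop(a,220,100,75,100,3) ;B=crop(b,360,215,75,85,4);B2=crop(b,170,175,75,75,4)
def pad(i): return cv2.copyMakeBorder(i,0,345-i.shape[0],0,320-i.shape[1],cv2.BORDER_CONSTANT) 
cv2.imwrite("pics/c1.png",np.hstack([pad(A),pad(B)])); cv2.imwrite("pics/c2.png",np.hstack([pad(A2),pad(B2)]))
```

```text
(no output)
```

View pics/c1.png

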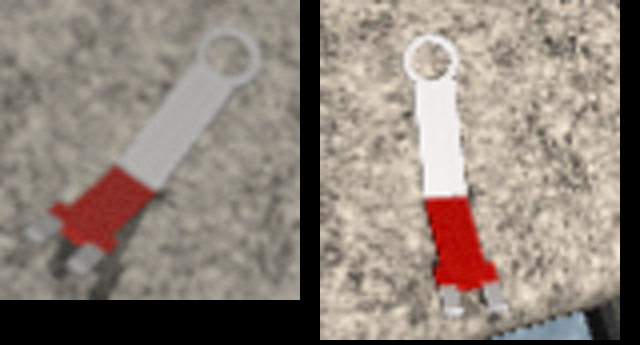

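View pics/c2.png

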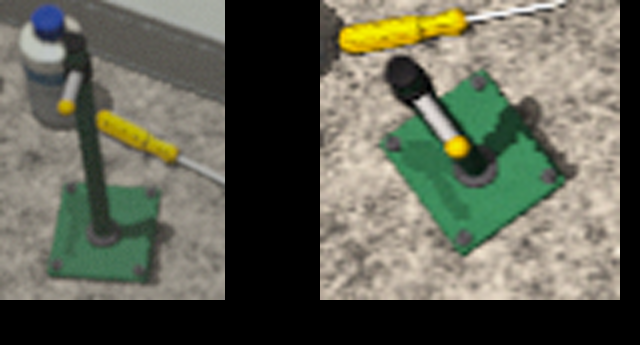

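```bash
cat > h.py <<'E'
import cv2,numpy as np
from scipy.optimize import least_squares
from scipy.spatial.transform import Rotation as Rn
def proj(P,c): return cv2.projectPoints(np.array(P,float).reshape(-1,1,3),np.array(c["rvec"],float),np.array(c["tvec"],float),np.array(c["K"],float),np.array(c["distortion"],float))[0].reshape(-1,2)
def ray(px,c):
    u=cv2.undistortPoints(np.array(px,float).reshape(1,1,2),np.array(c["K"],float),np.array(c["distortion"],float)).ravel()
    R=cv2.Rodrigues(np.array(c["rvec"],float))[0];t=np.array(c["tvec"],float)
    return -R.T@t, R.T@np.array([u[0],u[1],1])
def onplane(px,c,z):
    o,d=ray(px,c); return o+d*(z-o[2])/d[2]
def tri(px1,c1,px2,c2):
    f=lambda P: np.r_[proj(P,c1)[0]-px1,proj(P,c2)[0]-px2]
    r=least_squares(f,onplane(px1,c1,0.05)); return r.x,np.abs(r.fun).max()
E
python3 - <<'E'
from h import *
from station import manip
import pickle
s=manip.camera("scene");t=manip.camera("top");pickle.dump((s,t),open("cams.pkl","wb"))
np.set_printoptions(precision=4,suppress=True)
for n,a,b,z in [("eye",(392,303.4),(387.4,229.7),.0025),("bendedge",(368.9,334.4),(391.1,263.9),.0025)]:
    print(n,onplane(a,s,z),onplane(b,t,z),tri(a,s,b,t))
for n,a,b in [("head",(355.6,346.4),(396.4,282.7)),("ball",(241.8,135),(203.9,211.4)),("cap",(244.7,115.3),(190.6,193.4)),("colbase",(254.5,177),(208.4,216))]:
    print(n,tri(a,s,b,t))
for q in [(160,68),(245,180),(145,253),(63,145)]: print("corner top",onplane((q[0]/4+169.6,q[1]/4+174.6),t,.008))
for q in [(68,185),(160,188),(145,280),(50,275)]: print("corner sc",onplane((q[0]/3+219.7,q[1]/3+99.7),s,.008))
for n,a,b,z in [("sink",(256.9,266.9),(275,281.3),.01),("loupe",(337.6,255.1),(319,221.2),.02),("usb",(294.8,270.5),(304.6,259.2),.004)]:
    print(n,onplane(a,s,z),onplane(b,t,z))
E
```

```text
eye [ 0.5596 -0.1375  0.0025] [ 0.5601 -0.1403  0.0025] (array([ 0.5581, -0.1388,  0.0077]), np.float64(0.39092677121331576))
bendedge [ 0.4745 -0.1428  0.0025] [ 0.4755 -0.1447  0.0025] (array([ 0.4742, -0.1436,  0.0054]), np.float64(0.39082765943675213))
head (array([ 0.4239, -0.1463,  0.0486]), np.float64(0.5909023440863166))
ball (array([0.5666, 0.2704, 0.2215]), np.float64(0.37562226771353835))
cap (array([0.6033, 0.2964, 0.2293]), np.float64(0.4658176226026285))
colbase (array([0.6044, 0.2969, 0.0106]), np.float64(0.25221293453887483))
corner top [0.6671 0.2941 0.008 ]
corner top [0.5951 0.2422 0.008 ]
corner top [0.5514 0.3032 0.008 ]
corner top [0.6201 0.3533 0.008 ]
corner sc [0.6194 0.3521 0.008 ]
corner sc [0.6645 0.2941 0.008 ]
corner sc [0.5924 0.2438 0.008 ]
corner sc [0.5484 0.3029 0.008 ]
sink [0.4366 0.1325 0.01  ] [0.4403 0.137  0.01  ]
loupe [0.5665 0.0159 0.02  ] [0.5825 0.027  0.02  ]
usb [0.485  0.0671 0.004 ] [0.4927 0.0645 0.004 ]
```

```bash
cat >> h.py <<'E'
np.set_printoptions(precision=4,suppress=True)
YS=np.radians(3.0)   # spanner yaw
BEND=np.array([.4745,-.1437,.0025])
col=np.array([.604,.2962,0]); yawS=np.radians(35.3)
d=np.array([-np.cos(yawS),-np.sin(yawS),0]); up=np.array([0,0,1.])
pz=np.cos(np.radians(15))*d+np.sin(np.radians(15))*up
ball=col+.0458*d+up*.2178; root=ball-.038*pz
def span_R(h,el):   # h: horizontal heading that the z axis faces, el: elevation of spanner z (x up)
    z=np.cos(el)*h+np.sin(el)*up; x=-np.sin(el)*h+np.cos(el)*up
    return np.column_stack([x,np.cross(z,x),z])
def tool(Rs,eye,s=.042,depth=.015,sg=1):
    x=sg*Rs[:,1]; z=-Rs[:,2]; R=np.column_stack([x,np.cross(z,x),z])
    return eye-(.085-s)*Rs[:,0]+depth*z, R
E
python3 - <<'E'
from h import *
from station import manip
print(manip.get_orientation(), manip.get_qpos(), manip.get_ft_force(), manip.get_opening())
print("root",root,"ball",ball)
h=-np.array([np.cos(YS),np.sin(YS),0])
Rp=span_R(h,np.radians(50)); eyeP=BEND+.085*Rp[:,0]
print(Rp)
def q(n,p,R): print(n,p,manip.inverse_kinematics(p,R))
for sg in (1,-1):
    q("pick",*tool(Rp,eyeP,sg=sg))
    for el in (15,0,-10):
        Rs=span_R(d,np.radians(el))
        q(f"out{el}",*tool(Rs,ball+.03*pz,sg=sg)); q(f"in{el}",*tool(Rs,root+.025*pz,sg=sg)); 
        p,R=tool(Rs,root+.025*pz,sg=sg); q("ret",p-.12*R[:,2],R)
for sg in (1,-1):
    R=np.column_stack([sg*np.array([-np.sin(YS),np.cos(YS),0]),-sg*h*-1*-1,[0,0,-1]]); R[:,1]=np.cross(R[:,2],R[:,0])
    for a in (45,40,0): 
        a=np.radians(a); q("press",BEND+.064*(np.cos(a)*h+np.sin(a)*up),R)
E
```

```text
[[ 0.2742  0.9617 -0.    ]
 [ 0.9617 -0.2742  0.0001]
 [ 0.0001 -0.     -1.    ]] [ 1.147   0.342   1.5241  0.      1.2754 -0.146 ] [-0.2638  0.0575  0.2215] 0.09186071308976165
root [0.5966 0.2909 0.208 ] ball [0.5666 0.2697 0.2178]
[[ 0.765  -0.0523 -0.6419]
 [ 0.0401  0.9986 -0.0336]
 [ 0.6428 -0.      0.766 ]]
pick [ 0.5163 -0.1415  0.018 ] [-0.6756  0.6007  2.281   2.1288  0.5284  1.9167]
out15 [0.5457 0.2549 0.1801] [0.0033 0.5861 2.3938 2.4965 1.1781 1.6712]
in15 [0.5796 0.2789 0.169 ] [0.0752 0.6299 2.292  2.5571 1.1229 1.6956]
ret [0.485  0.212  0.2001] [-0.1827  0.5124  2.5703  2.3305  1.2682  1.615 ]
out0 [0.5552 0.2617 0.1826] [0.0049 0.8546 2.3915 2.5278 1.6563 1.5107]
in0 [0.5891 0.2857 0.1714] [0.0764 0.8665 2.2828 2.6019 1.5774 1.5668]
ret [0.4912 0.2163 0.1714] [-0.1933  1.0082  2.584   2.2799  1.8759  1.234 ]
out-10 [0.5611 0.2658 0.1858] [0.0275 1.0063 2.3325 2.5236 1.9079 1.4553]
in-10 [0.595  0.2898 0.1747] [0.0943 1.0068 2.2228 2.6102 1.8215 1.5255]
ret [0.4986 0.2216 0.1539] [-0.1501  1.2244  2.4805  2.2097  2.1244  1.1205]
pick [ 0.5163 -0.1415  0.018 ] [-0.67
[... 537 characters left out ...]
8] [ 0.0275  1.0063  2.3325  2.5236  1.9079 -1.6863]
in-10 [0.595  0.2898 0.1747] [ 0.0943  1.0068  2.2228  2.6102  1.8215 -1.6161]
ret [0.4986 0.2216 0.1539] [-0.1501  1.2244  2.4805  2.2097  2.1244 -2.0211]
press [ 0.4293 -0.1461  0.0478] [-0.4972  0.459   1.939  -0.      0.7436 -2.1204]
press [ 0.4255 -0.1463  0.0436] [-0.5017  0.4619  1.9517 -0.      0.7279 -2.1248]
press [ 0.4106 -0.147   0.0025] [-0.52    0.5263  2.0178 -0.      0.5974 -2.1432]
press [ 0.4293 -0.1461  0.0478] [-0.4972  0.459   1.939  -0.      0.7436  1.0212]
press [ 0.4255 -0.1463  0.0436] [-0.5017  0.4619  1.9517 -0.      0.7279  1.0168]
press [ 0.4106 -0.147   0.0025] [-0.52    0.5263  2.0178 -0.      0.5974  0.9984]
```

Run:
```python
from h import *
from station import manip
h=-np.array([np.cos(YS),np.sin(YS),0])
x=-np.array([-np.sin(YS),np.cos(YS),0]);z=-up;R=np.column_stack([x,np.cross(z,x),z])
B=BEND*[1,1,0]
manip.gripper_to(0.0)
manip.goto(B+.043*h+up*.14,R); print(manip.get_time())
manip.move_l(B+.043*h+up*.07,R)
print(manip.get_ft_force())
for a in (36,28,20,12,5):
    a=np.radians(a)
    manip.move_l(B+.058*np.cos(a)*h+up*(.005+.0655*np.sin(a)),velocity=.05); print(manip.get_tcp_pos()[2],manip.get_ft_force())
for zz in (.008,.006,.0045,.0035):
    manip.move_l(B+.058*h+up*zz,velocity=.03); f=manip.get_ft_force(); print(zz,manip.get_tcp_pos(),f)
    if abs(f[2])>8: break
p=manip.camera("top");cv2.imwrite("pics/top1.png",p["color"][:,:,::-1])
p=manip.camera("scene");cv2.imwrite("pics/scene1.png",p["color"][:,:,::-1])
print(manip.get_time())
a=cv2.imread("pics/scene1.png")[270:380,310:430];b=cv2.imread("pics/top1.png")[200:310,340:460]
cv2.imwrite("pics/c3.png",cv2.resize(np.hstack([a,b]),None,fx=3.2,fy=3.2,interpolation=cv2.INTER_CUBIC))
```

```text
4.9833
[ 0.4292 -0.2203 -0.4629]
0.04342071457973096 [-0.2763 -0.4639  0.1315]
0.03547560366823944 [1.3221 0.3049 0.6789]
0.02707405266084536 [1.3438 0.4013 0.3496]
0.01826057451521469 [-1.283   0.7446 -0.2865]
0.010350645608343676 [-0.3009 -0.0979 -0.0974]
0.008 [ 0.4165 -0.1467  0.0079] [ 0.7033  0.3768 -0.8914]
0.006 [ 0.4165 -0.1467  0.0059] [-0.8048 -0.0208 -0.6765]
0.0045 [ 0.4168 -0.1468  0.0052] [-2.3479  0.7336 10.3214]
8.4333
```

View pics/c3.png

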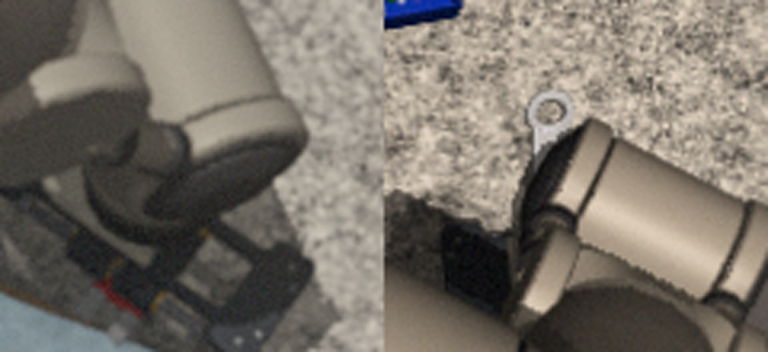

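The pressing tip stopped at z = 5.2 mm with 10 N, which is the thickness of a flat jaw leg. The arm hides most of the spanner, and only the eye shows, near (512,235). I'll lift off and look.

Run:
```python
from h import *
from station import manip
p0=manip.get_tcp_pos()
manip.move_l(p0+up*.02,velocity=.05)
manip.move_l(p0+np.array([-.02,.03,.18]),velocity=.3)
manip.gripper_to(.06)
for n in ("top","scene","wrist"):
    p=manip.camera(n);cv2.imwrite(f"pics/{n}2.png",p["color"][:,:,::-1])
print(manip.get_time())
a=cv2.imread("pics/scene2.png")[270:380,310:430];b=cv2.imread("pics/top2.png")[200:310,340:460]
cv2.imwrite("pics/c4.png",cv2.resize(np.hstack([a,b]),None,fx=3.2,fy=3.2,interpolation=cv2.INTER_CUBIC))
```

```text
10.9167
```

View pics/c4.png

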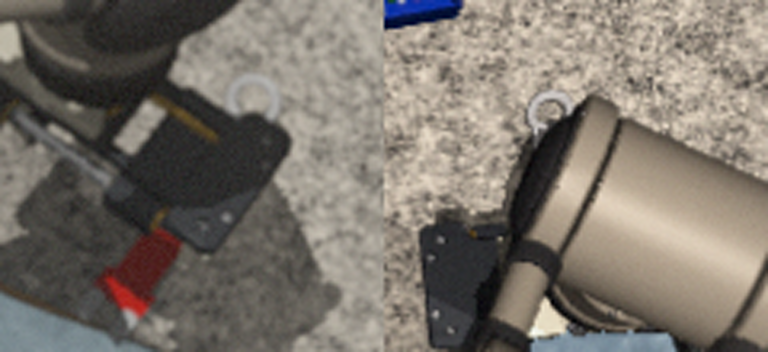

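View pics/wrist2.png

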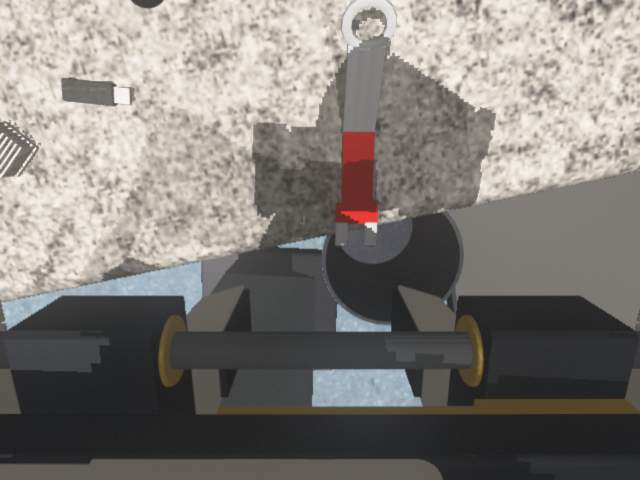

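The wrist view shows the eye at (369,22), raised and leaning away. The red/steel bend edge is at (358,131) and the jaw head at (357,212), so the spanner has stayed tipped. I'll compute its pose from the wrist and other views.

Run:
```python
from h import *
from station import manip
import pickle
w=manip.camera("wrist"); s,t=pickle.load(open("cams.pkl","rb"))
ew=(369,22.5)
print("bend",onplane((358.5,131.5),w,.004),"headend",onplane((356.5,222),w,.005))
et=(391.6,234.4);es=(388.5,300)
print(tri(ew,w,et,t),tri(ew,w,es,s),tri(es,s,et,t))
c=cv2.imread("pics/wrist2.png")[0:250,290:430]
cv2.imwrite("pics/c5.png",cv2.resize(c,None,fx=2.4,fy=2.4,interpolation=cv2.INTER_CUBIC))
pickle.dump(w,open("w.pkl","wb"))
```

```text
bend [ 0.4702 -0.1443  0.004 ] headend [ 0.3953 -0.1483  0.005 ]
(array([ 0.5386, -0.1414,  0.0534]), np.float64(0.11669910229593938)) (array([ 0.5346, -0.1398,  0.0694]), np.float64(0.700879847795477)) (array([ 0.5355, -0.1389,  0.0658]), np.float64(0.44375069404182454))
```

View pics/c5.png

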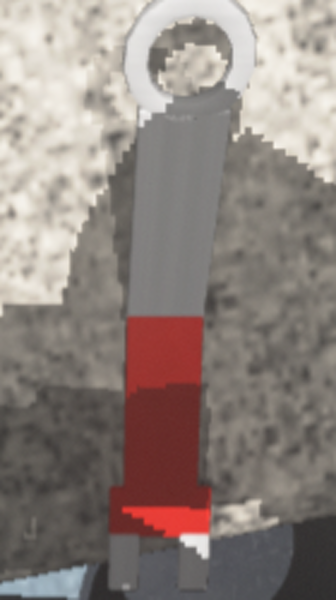

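```bash
cat >> h.py <<'E'
YS=np.radians(3.1); BEND=np.array([.4708,-.1440,.0025])
hp=-np.array([np.cos(YS),np.sin(YS),0]); Rp=span_R(hp,np.radians(50)); eyeP=BEND+.085*Rp[:,0]
E
python3 - <<'E'
from h import *
from station import manip
p,R=tool(Rp,eyeP,sg=1)
try: manip.move_l(p-.2*R[:,2],R,velocity=.1); print("line")
except manip.Unreachable as e:
    print("unreach",e); manip.goto(p-.2*R[:,2],R)
print(manip.get_time(),manip.get_qpos())
manip.move_l(p-.09*R[:,2],R,velocity=.2)
w=manip.camera("wrist");cv2.imwrite("pics/wrist3.png",w["color"][:,:,::-1])
for n,P in [("eye",eyeP),("bend",BEND),("grasp",p-.015*R[:,2])]: print(n,proj(P,w))
E
```

```text
line
14.2583 [-1.0489  0.0201  2.3925  1.0972  0.7007  2.7442]
eye [[320.7383 320.2451]]
bend [[320.7329 186.4573]]
grasp [[320.7357 255.6739]]
```

View pics/wrist3.png

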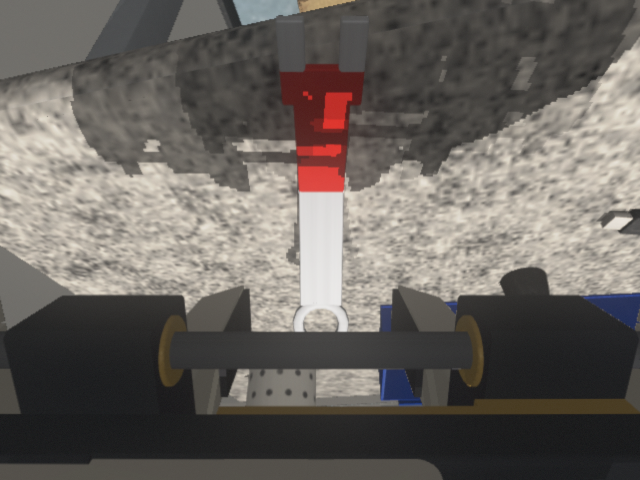

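The wrist view shows the spanner centred at column 320, with its eye at row 320 and bend edge at row 190. Prediction was 320 and 186, so I'll grasp.

Run:
```python
from h import *
from station import manip
p,R=tool(Rp,eyeP,sg=1)
manip.move_l(p,R,velocity=.08)
print(manip.get_ft_force())
manip.gripper_to(0.0); print("open",manip.get_opening(),manip.get_ft_force())
manip.move_l(p+up*.12,velocity=.12)
print("open",manip.get_opening(),manip.get_ft_force(),manip.get_time(),manip.get_qpos())
w=manip.camera("wrist");cv2.imwrite("pics/wrist4.png",w["color"][:,:,::-1])
Re,pe=Rp,eyeP+up*.12
print(proj(pe,w),proj(BEND+up*.12,w))
```

```text
[-0.3086  0.0225 -0.4604]
open 0.02549734215435336 [-0.0821  1.1392  0.3487]
open 0.025341399170245884 [-0.892  -0.1641 -2.0372] 18.0833 [-0.6839  0.2786  2.2023  1.3536  0.4586  2.7745]
[[321.2855 416.6485]] [[321.2718 219.1274]]
```

View pics/wrist4.png

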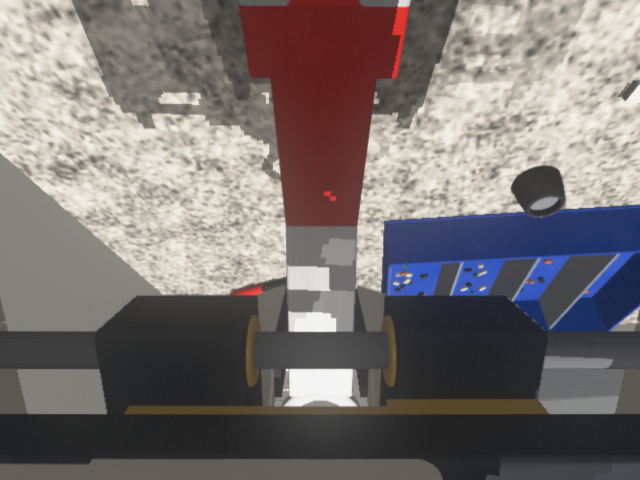

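The gripper holds the bar at an opening of 25.3 mm, and the bend edge shows at (321,226). Next I'll carry it to a spot in front of the peg and check there.

Run:
```python
from h import *
from station import manip
Rs=span_R(d,np.radians(10))
p,R=tool(Rs,ball+.13*d+up*.06,sg=1)
print(manip.inverse_kinematics(p,R))
manip.goto(p,R); print(manip.get_time(),manip.get_qpos(),manip.get_opening())
E=ball+.045*pz
p,R=tool(Rs,E,sg=1); manip.move_l(p,R,velocity=.12)
import pickle
cs={}
for n in ("top","scene","wrist"):
    c=manip.camera(n);cs[n]=c;cv2.imwrite(f"pics/{n}5.png",c["color"][:,:,::-1])
    print(n,"eye",proj(E,c),"ball",proj(ball,c),"root",proj(root,c))
pickle.dump(cs,open("cs5.pkl","wb"))
print(manip.get_time(),manip.get_qpos())
```

```text
[-0.2851  0.4964  2.638   2.2394  1.3918  1.5765]
19.4333 [-0.2856  0.4965  2.6369  2.239   1.3907  1.5773] 0.0251102695651571
top eye [[215.6536 227.542 ]] ball [[204.3248 212.1481]] root [[195.0025 199.4906]]
scene eye [[238.5734 149.8356]] ball [[242.5936 136.1988]] root [[245.8282 125.2622]]
wrist eye [[321.6865 413.0149]] ball [[321.5014 349.5593]] root [[321.3939 312.7454]]
20.5583 [-0.0316  0.6659  2.4424  2.4909  1.3698  1.5912]
```

Run:
```python
import cv2,numpy as np
a=cv2.imread("pics/scene5.png")[90:190,190:310];b=cv2.imread("pics/top5.png")[170:270,150:270]
cv2.imwrite("pics/c6.png",cv2.resize(np.hstack([a,b]),None,fx=3.2,fy=3.2,interpolation=cv2.INTER_CUBIC))
```

```text
(no output)
```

View pics/c6.png

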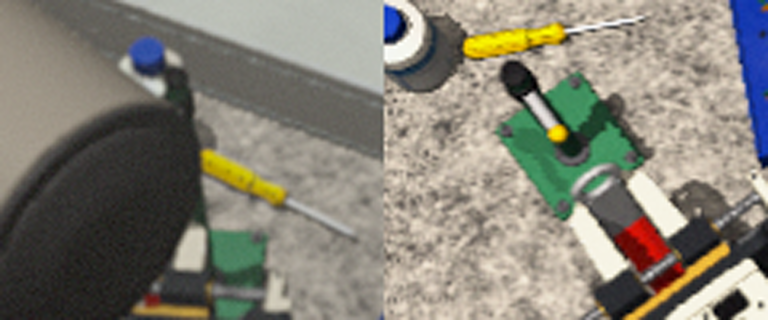

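View pics/wrist5.png

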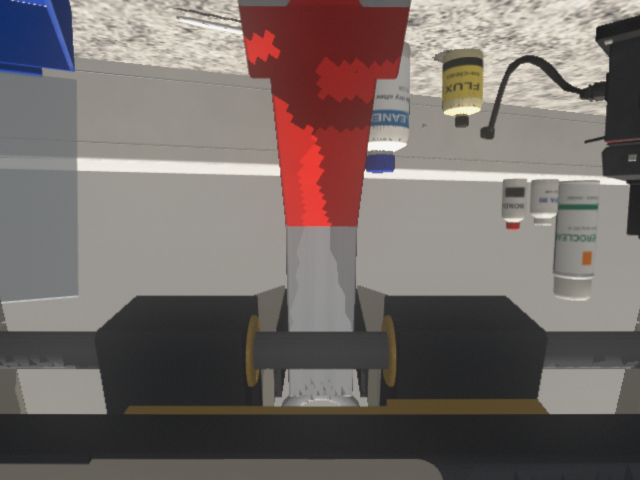

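Run:
```python
import cv2,numpy as np
b=cv2.imread("pics/wrist5.png")[360:430,240:400]
b2=cv2.imread("pics/wrist4.png")[360:430,240:400]
cv2.imwrite("pics/c7.png",cv2.resize(np.vstack([b,b2]),None,fx=4.2,fy=4.2,interpolation=cv2.INTER_CUBIC))
a=cv2.imread("pics/top5.png")[195:255,180:260]
cv2.imwrite("pics/c8.png",cv2.resize(a,None,fx=8,fy=8,interpolation=cv2.INTER_CUBIC))
```

```text
(no output)
```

View pics/c7.png

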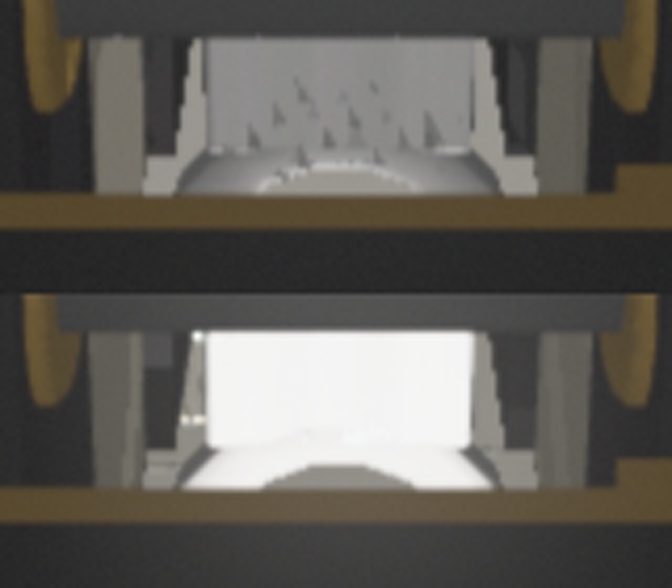

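View pics/c8.png

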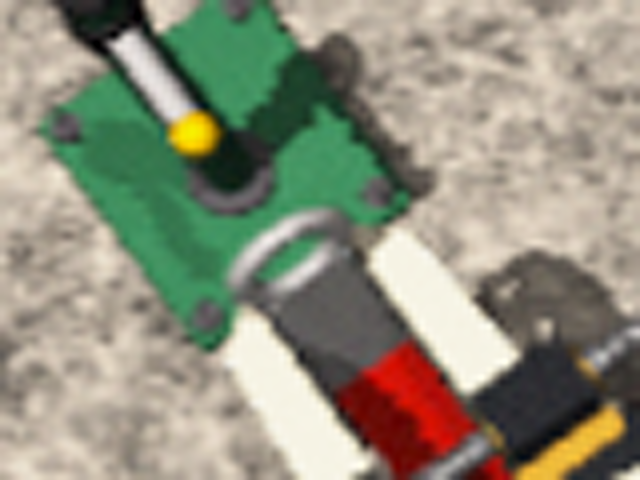

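Run:
```python
from h import *
import pickle
cs=pickle.load(open("cs5.pkl","rb")); w=cs["wrist"];t=cs["top"]
Rs=span_R(d,np.radians(10));E=ball+.045*pz;B=E-.085*Rs[:,0]
for off in (0,.0025,-.0025):
  for s,l in((0,"bend"),(.067,"barend"),(.074,"holeedge"),(.085,"eye")): print(off,l,proj(B+s*Rs[:,0]+off*Rs[:,2],w))
for y in (-.013,.013): print("bar edges",proj(B+.06*Rs[:,0]+y*Rs[:,1]+.0025*Rs[:,2],w))
print("cam top",-cv2.Rodrigues(np.array(t["rvec"]))[0].T@np.array(t["tvec"]),"peg axis 45 out", proj(ball+.045*pz,t))
for y in (-.011,.011,-.018,.018): print("eye y",proj(E+y*Rs[:,1],t))
for y in (-.011,.011,-.018,.018): print("eye x",proj(E+y*Rs[:,0],t))
```

```text
0 bend [[321.5894 214.4778]]
0 barend [[321.6684 375.6224]]
0 holeedge [[321.6756 390.4271]]
0 eye [[321.6865 413.0149]]
0.0025 bend [[321.6027 215.8478]]
0.0025 barend [[321.6814 379.221 ]]
0.0025 holeedge [[321.6885 394.1995]]
0.0025 eye [[321.6993 417.0424]]
-0.0025 bend [[321.5765 213.1519]]
-0.0025 barend [[321.6558 372.127 ]]
-0.0025 holeedge [[321.663  386.7616]]
-0.0025 eye [[321.674  409.0995]]
bar edges [[289.036  363.9053]]
bar edges [[354.3159 363.8553]]
cam top [0.3035 0.0694 1.346 ] peg axis 45 out [[215.6536 227.542 ]]
eye y [[220.0631 224.3649]]
eye y [[211.2335 230.726 ]]
eye y [[222.8636 222.3466]]
eye y [[208.4151 232.7558]]
eye x [[217.0238 229.3015]]
eye x [[214.2578 225.7498]]
eye x [[217.8828 230.4046]]
eye x [[213.3558 224.5918]]
```

The top view shows the eye's hole at (216.7,226.8) and the ball at (203.9,211.2), so the eye sits about 1.5–2 mm to one side. The wrist view suggests the eye is also 1–3 mm higher in the hand than assumed. I'll correct both by 1.5 mm and move close to the ball.

```bash
cat >> h.py <<'E'
Rh=span_R(d,np.radians(10))
CORR=.0015*Rh[:,1]-.0015*Rh[:,0]
E
python3 - <<'E'
from h import *
from station import manip
E=ball+.014*pz+CORR
p,R=tool(Rh,E,sg=1); manip.move_l(p,R,velocity=.08)
c=manip.camera("top");cv2.imwrite("pics/top6.png",c["color"][:,:,::-1])
print(proj(ball+.014*pz,c),proj(ball,c),manip.get_ft_force(),manip.get_time())
a=cv2.imread("pics/top6.png")[180:240,170:250]
cv2.imwrite("pics/c9.png",cv2.resize(a,None,fx=8,fy=8,interpolation=cv2.INTER_CUBIC))
E
```

```text
[[207.815  216.8892]] [[204.3248 212.1481]] [-0.281   0.4547 -1.7291] 21.15
```

View pics/c9.png

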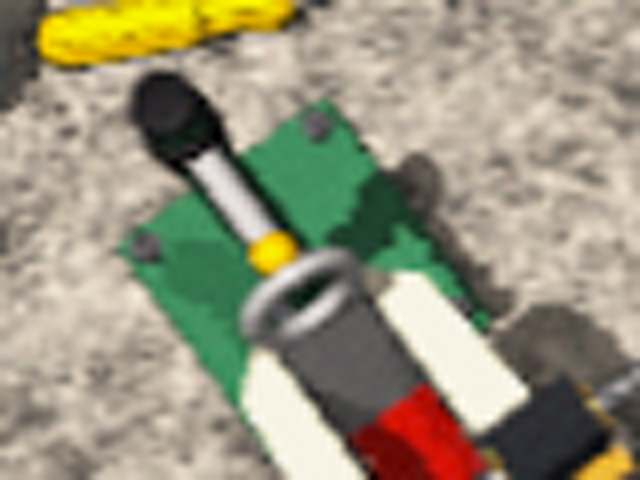

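The hole's centre is now near (300,295) in the enlarged view and the peg axis passes near (306,295), so it is within about 1 mm. I'll thread it slowly and watch the force.

Run:
```python
from h import *
from station import manip
C=.0008*Rh[:,1]-.0015*Rh[:,0]
f0=manip.get_ft_force()
for k in (.046,.040,.034,.028,.023):
    p,R=tool(Rh,root+k*pz+C,sg=1); manip.move_l(p,R,velocity=.04)
    f=manip.get_ft_force()-f0; print(k,f,manip.get_opening())
    if np.linalg.norm(f)>6: print("STOP");break
c=manip.camera("top");cv2.imwrite("pics/top7.png",c["color"][:,:,::-1])
print(manip.get_time())
a=cv2.imread("pics/top7.png")[180:240,170:250]
cv2.imwrite("pics/c10.png",cv2.resize(a,None,fx=8,fy=8,interpolation=cv2.INTER_CUBIC))
```

```text
0.046 [ 0.5156 -0.3729  0.2675] 0.025244309397227212
0.04 [ 0.2614 -0.7482  0.1739] 0.025404256888647624
0.034 [0.314  0.0688 0.7422] 0.025187418768490413
0.028 [-0.9433 -0.8823 -0.2134] 0.02539241802190795
0.023 [1.0672 0.2663 0.7054] 0.02469374035478397
22.675
```

View pics/c10.png

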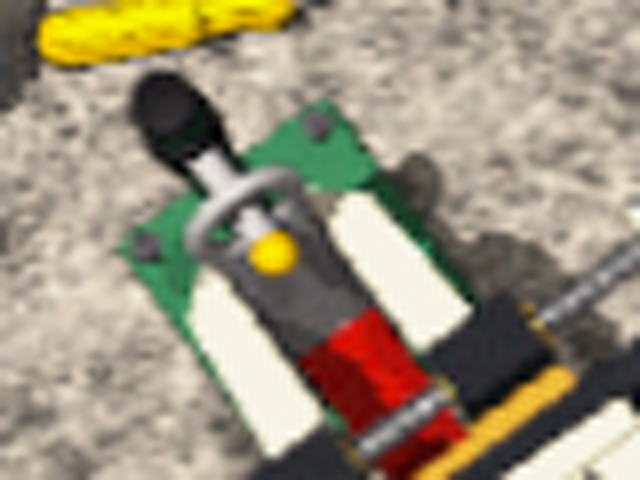

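The peg now passes through the ring, with the ball in front of it near (275,253) in the enlarged view. Next I'll tilt the spanner to its natural hanging angle (about −10° by my mass estimate), lower it until the peg carries it, and release.

Run:
```python
from h import *
from station import manip
Rn_=span_R(d,np.radians(-10)); E=root+.024*pz+.0008*Rh[:,1]-.0015*Rh[:,0]
f0=manip.get_ft_force()
p,R=tool(Rn_,E,sg=1); manip.move_l(p,R,velocity=.02)
print("rot",manip.get_ft_force()-f0,manip.get_time())
f0=manip.get_ft_force(); n=0
for k in np.arange(.002,.0115,.0007):
    manip.move_l(p-up*k,velocity=.02)
    f=np.mean([manip.get_ft_force() for _ in range(5)],0)-f0; print(round(k,4),f)
    if f[2]>2.0: break
c=manip.camera("top");cv2.imwrite("pics/top8.png",c["color"][:,:,::-1])
print(manip.get_time())
a=cv2.imread("pics/top8.png")[180:240,170:250]
cv2.imwrite("pics/c11.png",cv2.resize(a,None,fx=8,fy=8,interpolation=cv2.INTER_CUBIC))
```

```text
rot [0.7606 0.046  0.911 ] 23.575
0.002 [-0.9631  1.2206 -0.1128]
0.0027 [-0.3112  1.146   0.1482]
0.0034 [-0.4842  0.199   0.2112]
0.0041 [-0.5487  0.0479  0.1656]
0.0048 [0.042  0.5429 1.2913]
0.0055 [-1.0104  0.4498  3.7241]
25.125
```

View pics/c11.png

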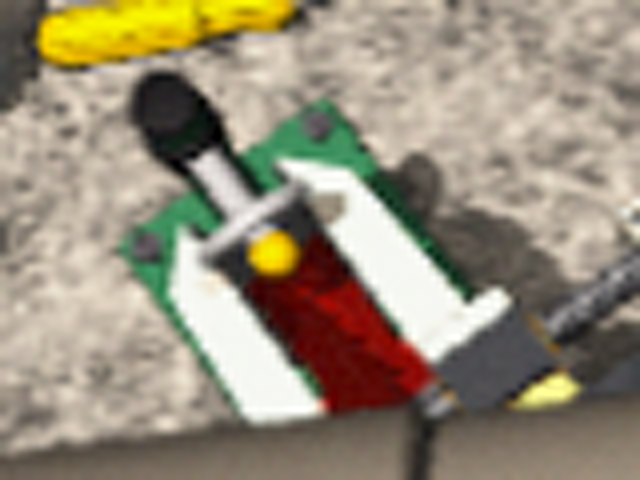

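The peg takes the load at 4.8–5.5 mm of lowering, against 5 mm expected, and the ring sits on the peg behind the ball. Releasing now.

Run:
```python
from h import *
from station import manip
p=manip.get_tcp_pos();R=manip.get_orientation()
manip.move_l(p+up*.0004,velocity=.02)
manip.gripper_to(.03); manip.hold(.3); manip.gripper_to(.07)
manip.hold(.3)
manip.move_l(p-.03*R[:,2],velocity=.04)
print(manip.get_ft_force())
manip.move_l(p-.12*R[:,2],velocity=.12)
print(manip.get_time(),manip.get_ft_force())
for n in("wrist","top"):
    c=manip.camera(n);cv2.imwrite(f"pics/{n}9.png",c["color"][:,:,::-1])
a=cv2.imread("pics/top9.png")[180:240,170:250]
cv2.imwrite("pics/c12.png",cv2.resize(a,None,fx=8,fy=8,interpolation=cv2.INTER_CUBIC))
```

```text
[0.4511 0.1073 0.5511]
28.9417 [0.1061 0.5337 0.3327]
```

View pics/c12.png

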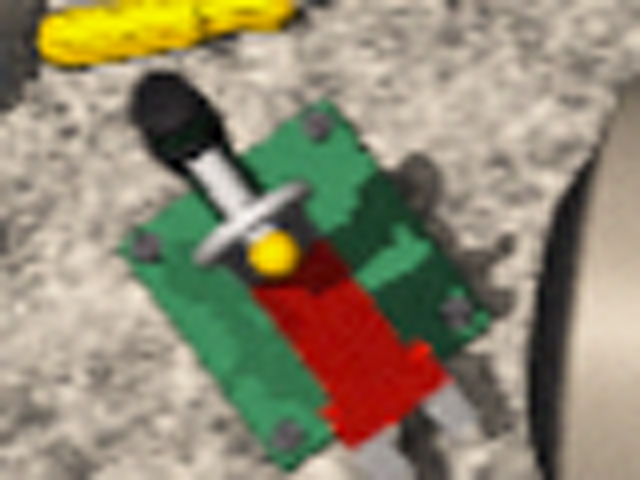

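View pics/wrist9.png

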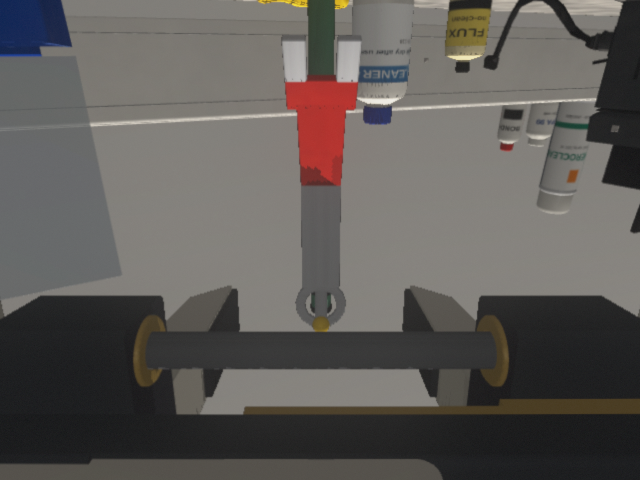

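Both views show it hanging: the peg passes through the eye near (320,305) in the wrist view, with the ball at (320,324). I'll check that it's at rest and that the bystanders haven't moved.

Run:
```python
from h import *
from station import manip
manip.hold(2.0)
ims={}
for n in("wrist","top","scene"): 
    c=manip.camera(n); ims[n]=c["color"]
    if n=="top":
        for t in ["heat_sink_mid","loupe_mid","usb_stick_mid"]:
            r=manip.search_frame(t,c); print(t,[np.round(x["pixel"],1).tolist() for x in r[:1]])
cv2.imwrite("pics/top10.png",ims["top"][:,:,::-1]);cv2.imwrite("pics/wrist10.png",ims["wrist"][:,:,::-1])
manip.hold(1.0)
for n in("wrist","top"):
    c=manip.camera(n)["color"]; df=np.abs(c.astype(int)-ims[n]).max(2); print(n,"changed px >25:",(df>25).sum())
    old=cv2.imread(f"pics/{n}9.png")[:,:,::-1]; print(" vs right after:",(np.abs(c.astype(int)-old).max(2)>25).sum())
print(manip.get_time(),manip.get_ft_force())
a=cv2.imread("pics/top0.png").astype(int);b=cv2.imread("pics/top10.png").astype(int)
for l,(x,y) in dict(sink=(275,281),loupe=(320,228),usb=(305,260)).items():
    print(l,(np.abs(a-b)[y-14:y+15,x-16:x+17].max(2)>40).sum())
```

```text
heat_sink_mid []
loupe_mid []
usb_stick_mid []
wrist changed px >25: 3
 vs right after: 562
top changed px >25: 0
 vs right after: 288
32.4417 [ 0.1983  0.5996 -0.164 ]
sink 362
loupe 345
usb 716
```

View pics/top10.png

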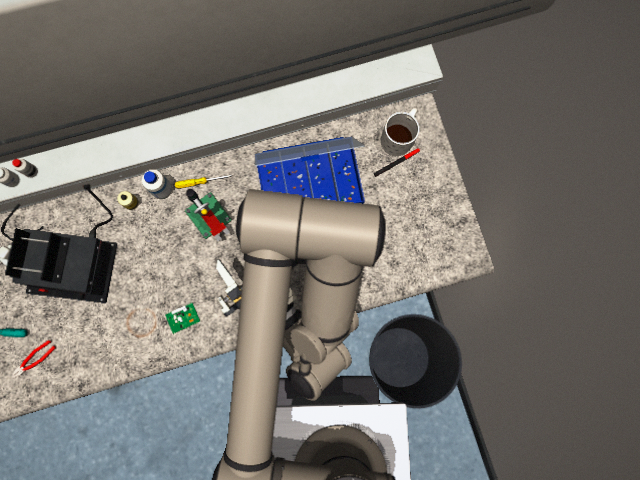

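The spanner is at rest: 0 changed pixels over a second in the top view and 3 in the wrist view. The arm hides the bystanders from the top camera, so I'll raise it away from the stand and turn it clear, then check them.

Run:
```python
from h import *
from station import manip
p=manip.get_tcp_pos()
manip.move_l(p+up*.15,velocity=.15)
q=np.array(manip.get_qpos()); print(q)
q2=q.copy(); q2[0]=-1.0; manip.move_j(q2)
print(manip.get_time(),manip.get_tcp_pos())
for n in("top","scene"): 
    c=manip.camera(n); cv2.imwrite(f"pics/{n}11.png",c["color"][:,:,::-1])
    for t in ["heat_sink_mid","loupe_mid","usb_stick_mid"]:
        r=manip.search_frame(t,c); print(n,t,[np.round(x["pixel"],1).tolist() for x in r[:1]])
print(manip.get_time())
```

```text
[-0.1455  0.6876  2.5611  2.3639  1.8218  1.4948]
35.2 [ 0.4956 -0.2293  0.2965]
top heat_sink_mid [[272.2, 281.0]]
top loupe_mid [[322.6, 223.0]]
top usb_stick_mid [[301.2, 261.5]]
scene heat_sink_mid []
scene loupe_mid [[245.1, 162.8]]
scene usb_stick_mid []
35.6
```

View pics/top11.png

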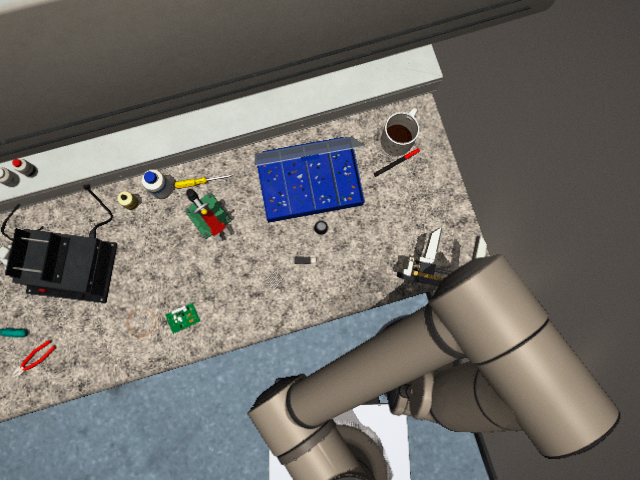

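View pics/scene11.png

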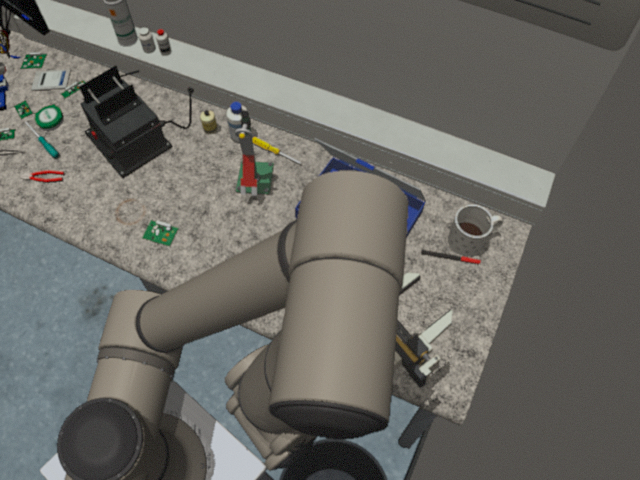

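The top view shows the heat sink (275,281), loupe (321,228) and USB stick (305,260) where they were at the start. Both views show the spanner hanging on the peg with the arm well clear, so I'll do a pixel comparison and hand in.

Run:
```python
from h import *
from station import manip
a=cv2.imread("pics/top0.png").astype(int);b=cv2.imread("pics/top11.png").astype(int);c=cv2.imread("pics/top10.png").astype(int)
for l,(x,y) in dict(sink=(275,281),loupe=(320,228),usb=(305,260)).items():
    print(l,(np.abs(a-b)[y-14:y+15,x-16:x+17].max(2)>40).sum())
print("spanner drift",(np.abs(c-b)[180:245,180:235].max(2)>40).sum())
print(manip.get_joint_velocities(),manip.get_time())
manip.job_done()
```

```text
sink 0
loupe 0
usb 0
spanner drift 0
[-0.0035  0.001  -0.0017 -0.      0.0009  0.0008] 35.6
the job is handed in; nothing more can be done
```

The spanner is hanging by its eye on the peg and at rest. I handed the job in at 35.6 s on the robot's clock, with the arm turned well clear.

- **Pressing:** I pressed the red jaw leg flat with the closed fingertips. They stopped at 5.2 mm with about 10 N, which matches the sheet thickness. The eye end tipped up and stayed up.
- **Hanging:** I gripped the bar by its edges, passed the eye over the ball with force changes under 2 N, and set it down at about its natural hanging angle. I lowered until the peg carried it (3.7 N change), then released.

**Last checks:**
- The spanner region of the top view did not change by more than the threshold between the settled picture and the final one.
- Both overhead views show the spanner on the peg behind the ball.
- The heat sink, loupe and USB stick match the starting top picture with no changed pixels.

**What disagreed:**
- The wrist camera put the eye about 3 mm higher in the hand than I had assumed, and the top view put it 1–2 mm to one side. I corrected part of each before threading the eye.
- In the last scene picture the arm hid the bystanders, and the detector gave one false loupe hit at the stand. The bystander check therefore rests on the top view alone.

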